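# Make up two dental case pans

### The arm

A 7-joint arm with a two-finger parallel gripper is mounted at the origin on the work surface. World frame = base frame: x ahead of the robot, y to its left, z up, the work surface at z = 0. Lengths are in m, angles in rad, forces in N, time in s.
With the tool pointing down it reaches from about 0.425 to 0.875 m from the base axis. Payload 4.7 kg.
Tool frame: the origin (TCP) lies between the finger pads; the fingertips stand 11 mm ahead of it and the grasp point (between the pads) lies 8 mm behind it (nose_length is the distance from the TCP to the fingertips, in m); z points along the fingers, y is the line along which they close (so a half turn about z gives the same grasp; the last joint's range is limited). The gripper opens to 87 mm and grips with 3 to 60 N. Pads are 19 mm wide; open, the fingers measure 117 mm over their backs; the gripper's body (75 mm by 190 mm) begins 51 mm behind the grasp point.
Start: joints at [1.288, 0.321, -0.07, 1.45, 0.023, 1.371, -0.057], TCP at [0.19, -0.622, 0.234] pointing down, gripper open.
Joint ranges: [-2.86, 2.86], [-0.3, 2.09], [-1.38, 1.24], [0.06, 2.45], [-1.56, 4.7], [0.09, 2.05], [-2.69, 2.69]. Speed limits (rad/s): [2.57, 2.57, 3.14, 3.14, 3.14, 3.14, 3.14].

### API

Orientations are given as a rotation vector (axis times angle).
In Python, from workcell import * gives the robot as it stands.
- The arm moves only by the tool apply_moves, never from a script. Its argument "steps" is a list of rows, each an object of numbers: "x", "y", "z": the shift along the tool's x, y, z scaled (see below); "rx", "ry", "rz": the turn, a rotation vector about the tool's x, y, z scaled (see below); "fingers": the opening, from 0 (shut) to 1 (fully open). A call has 1 to 10 rows; each row is the pose to reach, as a shift and turn from the pose commanded when the call began, along the tool's axes at that moment, turning the shorter way round; what a row does not reach only later rows make up. The controller multiplies each number of a shift by 10 cm and each number of a turn by pi rad. A row lasts 1/8 s, in which the tool goes at most 62.5 mm and 10.7 degrees, less where a joint would pass 70% of its speed; a pose out of reach is approached as far as the arm can. A call with a number of a shift or a turn outside -1 to 1 is refused whole. A call with a gripper value outside its range is refused whole. The fingers move at their own pace and stop on an object; "grip_force" is the grip in N (left out, the last holds). Time passes only in rows, so rows that repeat a pose let the fingers close. It gives the time, the measured TCP pose, the force, the opening and the grip force at its end, in the units of the state.
- state(): the state, without advancing time (a new reading comes with each control period).
- grab_frame(name): name is "scene" or "top"; returns (picture, depth): 480x640x3 uint8, red, green, blue; 480x640 float32, m along the optical axis (not along the pixel's ray), 0 where there is no reading.
- calibration(name): a dict with "camera_matrix" (3x3 intrinsics, pixels), "world_to_cam" (4x4, takes a point from world to camera coordinates). Camera axes: x right, y down, z forward; pixel columns grow to the right and rows downward; lengths in m; the calibration is good to about 2 mm. A picture is of the moment at which its call begins. calibration takes no time and is no camera call.
- finish_job(): hands the job in; it is judged then, once.
Trained networks look in the newest picture that a camera, given by its name, has taken for a name from the list of things; names that differ only in an ending like _2 or _b are one class to them, and where a whole thing is asked for, a point or a joint stands for the part that bears it (a point fixed in the world has none). Each returns a list of dicts, best first, with "confidence" (0 to 1); they miss things now and then, are a little off and sometimes report something else, mostly with a low value. They report only what shows in the picture. A call takes as long as a camera call.
- recognise(camera, name): "at" ([x, y, z] in m, in world coordinates, good to about 4 mm: the middle of the surface that is visible of it).
- regions_of(camera, name): "region" (480x640 bool, what is visible of it).
- pinpoint(camera, name): "at" ([x, y, z] in m, in world coordinates, good to about 4 mm: a listed point, or the origin of a listed thing).
The state is a dict: "clock": time; "q": joint angles; "joint_vel": joint speeds; "tau": joint torques, N m; "position": TCP position; "tcp_rot": TCP orientation; "force": force on the tool from outside, world axes, zero at the start; "moment": the same for the moment, N m; "gripper_width": opening from 0.0 (shut) to 1.0 (fully open); "gripper_force": force on a finger pad.
Only numpy, scipy, OpenCV 4.12 (cv2) and the standard library are available. Lean on these libraries where they do the work, as an engineer would, in place of code of your own. Each camera call takes 0.05 s, during which the arm holds its last target. There are 200 camera calls.

### The job

Make up the two case pans on this dental-lab bench: the full-arch model (the horseshoe of teeth) and the tall slim jar go in the large pan, the quadrant model (the short straight row of teeth) and the low wide lidded jar in the small pan; in each pan the model goes in the wide compartment and the jar in the narrow one. The pans stand on piles of differing height, so feel for the floor of the pan and set each thing down gently, upright and flat, rather than dropping it. Leave the open jar, the glass dish and the small bridge where they are.

Things in the scene. Friction and masses are not known exactly. Their poses are not given: they have to be found in the camera images.
- large_pan: Broader open grey pan, 190 x 140 mm. Fixed on a pile of thin white lids: underside 6 to 50 mm above the bench. Floor 3 mm thick; walls and divider 3 mm thick, tops 12 mm above the underside. Origin: centre of the underside; x along its length, y across, z up. Inside: wide compartment x -18.5 to 92 mm (centre 37), narrow one x -92 to -21.5 mm (centre -57), both y -67 to 67 mm.
- small_pan: Slimmer open grey pan, 164 x 90 mm. Fixed on a pile of thin white lids: underside 6 to 50 mm above the bench. Floor 3 mm thick; walls and divider 3 mm thick, tops 12 mm above the underside. Origin: centre of the underside; x along its length, y across, z up. Inside: wide compartment x -79 to 4.5 mm (centre -37), narrow one x 7.5 to 79 mm (centre 43), both y -42 to 42 mm.
- arch_model: Full-arch dental model of tan stone: a rectangular base 50 mm (x) by 56 mm (y), 22 mm high with upright sides, carrying a horseshoe of ivory teeth, 36 mm high overall. About 90 g. Loose, upright. Origin: centre of the underside; the horseshoe opens to -x; grip it by the base.
- quadrant_model: Quadrant dental model of tan stone: a narrow rectangular base 58 mm (x) by 26 mm (y), 26 mm high with upright sides, carrying one straight row of six ivory teeth along x, 38 mm high overall. About 60 g. Loose, upright. Origin: centre of the underside.
- tall_jar: Tall slim closed straight-sided white jar with a black screw cap, 42 mm in diameter, 62 mm high (cap: the top 14 mm, 2 mm narrower). About 90 g. Loose, upright. Origin: centre of the underside.
- low_jar: Low wide closed straight-sided white jar with a black screw cap, 54 mm in diameter, 40 mm high (cap: the top 12 mm, 2 mm narrower). About 90 g. Loose, upright. Origin: centre of the underside.
- open_jar: Bystander, stays where it is: open white jar without a lid, pinkish filling inside, 48 mm in diameter, 44 mm high. Loose. Origin: centre of the underside.
- dappen_dish: Bystander, stays where it is: small waisted green-glass dish, 40 mm in diameter, 28 mm high. Loose. Origin: centre of the underside.
- bridge: Bystander, stays where it is: small dark metal bridge of three round units in a row, 38 x 14 mm, 11 mm high. Loose. Origin: centre of the underside; its row lies along x.

How it is judged:
By the outcome, as a careful person would: the job done as asked, in the order asked, and still so for the second after the job is handed in, with the robot touching nothing.
It also fails if it takes over 120 s, if anything falls off the work surface, if the arm or the gripper's body presses on something with over 40 N, if the wrist force passes 120 N, or if a joint passes its speed limit or range.

## Working session

There is one attempt and no reset: what is moved stays moved. The work goes in short steps, Python scripts to look and compute and a tool call to move; the robot and the scene stay as the last step left them, time stands still between calls to the robot, and variables do not carry over. Pictures are saved under pics/ and viewed, at most 14 in all, crops included, and the job is handed in when it is done.

Besides the shell and the picture viewer there is one more tool, called after "Emit:" as name([rows], argument=value, ...), one row to a line, values as JSON. apply_moves: Moves the arm, as the interface text tells. Shifts and turns lie within -1 to 1; 1 stands for 10 cm of shift or pi rad of turn. Its arguments: {"type":"object","properties":{"steps":{"type":"array","items":{"type":"object","properties":{"x":{"type":"number","minimum":-1,"maximum":1},"y":{"type":"number","minimum":-1,"maximum":1},"z":{"type":"number","minimum":-1,"maximum":1},"rx":{"type":"number","minimum":-1,"maximum":1},"ry":{"type":"number","minimum":-1,"maximum":1},"rz":{"type":"number","minimum":-1,"maximum":1},"fingers":{"type":"number"}}}},"grip_force":{"type":"number"}},"required":["steps"]}

```bash
mkdir -p pics; cat > h.py <<'E'
from workcell import *
import numpy as np, cv2
from scipy.spatial.transform import Rotation as R
def cloud(cam,depth):
    c=calibration(cam);K=np.array(c["camera_matrix"]);T=np.linalg.inv(np.array(c["world_to_cam"]))
    v,u=np.mgrid[:480,:640]
    P=np.stack([(u-K[0,2])/K[0,0]*depth,(v-K[1,2])/K[1,1]*depth,depth],-1)
    W=P@T[:3,:3].T+T[:3,3]; W[depth<=0]=np.nan
    return W
def save(img,n): cv2.imwrite(f"pics/{n}.png",img[:,:,::-1])
E
python3 - <<'E'
from h import *
s=state();print({k:np.round(s[k],3) for k in ("clock","position","tcp_rot","force","gripper_width")})
for c in("scene","top"):
    im,d=grab_frame(c);save(im,c+"0");np.savez(f"{c}0",im=im,d=d)
    k=calibration(c);print(c,np.round(np.linalg.inv(k["world_to_cam"]),3).tolist(),np.round(k["camera_matrix"],1).tolist())
    for n in "large_pan small_pan arch_model quadrant_model tall_jar low_jar open_jar dappen_dish bridge".split():
        print(n,[(np.round(r["at"],3).tolist(),round(r["confidence"],2)) for r in pinpoint(c,n)[:2]],[(np.round(r["at"],3).tolist(),round(r["confidence"],2)) for r in recognise(c,n)[:2]])
E
```

```text
{'clock': np.float64(0.0), 'position': array([ 0.19 , -0.621,  0.232]), 'tcp_rot': array([-3.105e+00, -4.640e-01,  1.000e-03]), 'force': array([-0.052, -0.524, -0.103]), 'gripper_width': np.float64(1.0)}
scene [[-0.514, 0.624, -0.589, 1.13], [0.858, 0.383, -0.343, 0.343], [0.011, -0.681, -0.732, 0.782], [0.0, 0.0, 0.0, 1.0]] [[566.1, 0.0, 317.2], [0.0, 566.1, 236.3], [0.0, 0.0, 1.0]]
large_pan [([0.54, -0.328, 0.022], 0.68)] [([0.554, -0.321, 0.024], 0.91)]
small_pan [([0.483, 0.319, 0.033], 0.61)] [([0.495, 0.318, 0.034], 0.81)]
arch_model [([0.455, 0.123, -0.0], 0.67)] [([0.468, 0.125, 0.022], 0.57)]
quadrant_model [([0.556, -0.143, 0.0], 0.9)] [([0.565, -0.135, 0.023], 0.56)]
tall_jar [([0.562, 0.128, -0.0], 0.9)] [([0.573, 0.133, 0.048], 0.8)]
low_jar [([0.436, -0.139, -0.001], 0.89)] [([0.451, -0.13, 0.037], 0.59)]
open_jar [([0.675, -0.125, -0.002], 0.64)] [([0.682, -0.12, 0.031], 0.63)]
dappen_dish [([0.529, -0.014, -0.005], 0.56)] [([0.531, -0.01, 0.015], 0.68)]
bridge [([0.693, 0.124, -0.001], 0.45)] [([0.696, 0.127, 0.009], 0.51)]
top [[-0.004, -0.995, 0.097, 0.428], [-1.0, 0.004, -0.005, 0.003], [0.004, -0.097, -0.995, 1.285], [0.0, 0.0, 0.0, 1.0]] [[556.7, 0.0, 315.3], [0.0, 556.7, 241.6], [0.0, 0.0, 1.0]]
large_pan [([0.543, -0.33, 0.02], 0.81)] [([0.546, -0.33, 0.024], 0.85)]
small_pan [([0.48, 0.318, 0.023], 0.74)] [([0.48, 0.314, 0.026], 0.7)]
arch_model [([0.456, 0.118, 0.0], 0.75)] [([0.453, 0.117, 0.021], 0.86), ([0.692, 0.12, 0.011], 0.69)]
quadrant_model [([0.555, -0.135, 0.0], 0.89)] [([0.552, -0.133, 0.024], 0.8)]
tall_jar [([0.561, 0.13, -0.0], 0.51), ([0.533, -0.01, 0.001], 0.28)] [([0.558, 0.133, 0.06], 0.58)]
low_jar [([0.437, -0.138, -0.0], 0.79)] [([0.437, -0.135, 0.042], 0.73)]
open_jar [([0.676, -0.123, -0.003], 0.58)] [([0.678, -0.124, 0.025], 0.61)]
dappen_dish [([0.531, -0.011, 0.001], 0.69)] [([0.534, -0.009, 0.025], 0.56)]
bridge [([0.691, 0.12, -0.001], 0.62)] []
```

View pics/scene0.png

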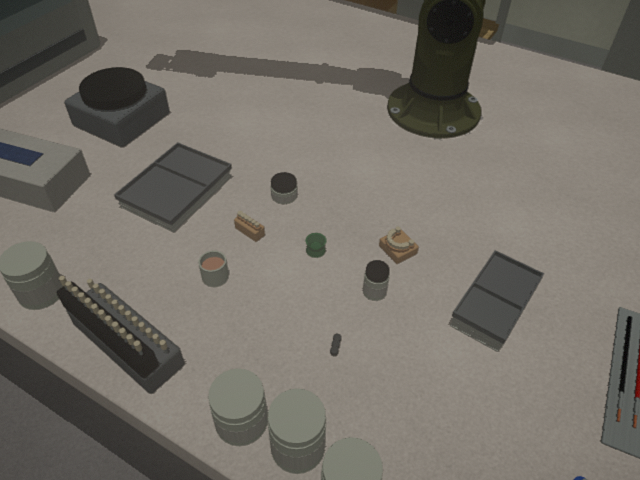

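View pics/top0.png

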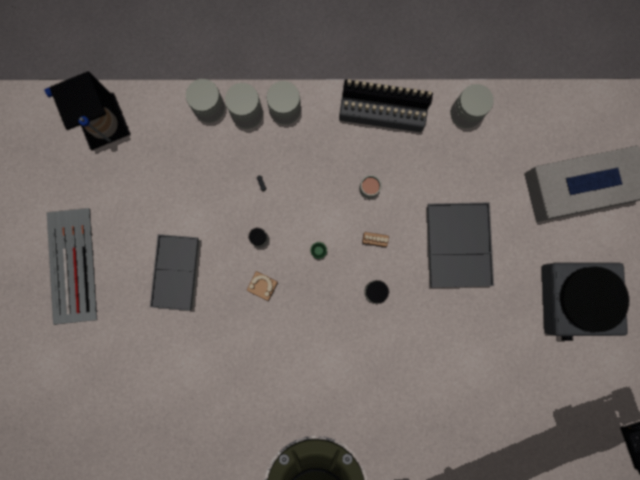

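The pictures show the pans at about (460,245) and (175,272) in the top view, with the large pan's wide part away from the robot and the small pan's wide part toward it. Next I'll measure poses from both views.

```bash
cat > m.py <<'E'
from h import *
for c in("scene","top"):
    im,d=grab_frame(c);W=cloud(c,d)
    bench=W[...,2][np.abs(W[...,2])<.012];print(c,"bench z",np.round(np.median(bench),4))
    for n in "large_pan small_pan arch_model quadrant_model tall_jar low_jar open_jar dappen_dish bridge".split():
        r=regions_of(c,n)
        if not r: print(n,"none");continue
        m=r[0]["region"];P=W[m];P=P[~np.isnan(P[:,0])]
        P=P[P[:,2]>.004]
        if len(P)<5: print(n,"few",len(P));continue
        z=P[:,2];q=P[z>np.percentile(z,97)-.012] if "jar" in n else P
        b=cv2.minAreaRect((q[:,:2]*1000).astype(np.float32))
        print(n,round(r[0]["confidence"],2),"c",np.round(b[0],1),"size",np.round(b[1],1),"ang",round(b[2],1),"z",np.round(np.percentile(z,[5,25,50,75,97])*1000,1), m.sum())
E
python3 m.py
python3 - <<'E'
import cv2
for n,(r0,r1,c0,c1),o in (("top0",(160,320,140,500),"a"),("top0",(195,300,415,505),"b")):
    i=cv2.imread(f"pics/{n}.png")[r0:r1,c0:c1];i=cv2.convertScaleAbs(i,alpha=1.8)
    f=min(800/i.shape[1],600/i.shape[0]);cv2.imwrite(f"pics/crop{o}.png",cv2.resize(i,None,fx=f,fy=f,interpolation=cv2.INTER_CUBIC))
E
```

```text
scene bench z -0.0001
large_pan 0.69 c [ 544.  -327.6] size [194.5 145.1] ang 1.7 z [10.8 25.4 26.9 28.6 36.1] 5801
small_pan 0.83 c [484.3 316.5] size [ 90.4 168.9] ang 85.1 z [17.3 31.  32.3 33.9 41.8] 5303
arch_model 0.64 c [454.6 121.6] size [60.3 52.6] ang 64.2 z [ 6.8 18.7 22.4 31.5 37.2] 921
quadrant_model 0.88 c [ 559.  -135.9] size [58.1 28.8] ang 78.5 z [ 6.4 16.7 25.2 31.7 39.2] 554
tall_jar 0.68 c [563.4 128.9] size [38.7 36.8] ang 28.7 z [10.5 29.6 49.8 61.3 63.7] 846
low_jar 0.82 c [ 438.9 -138.1] size [55.  49.6] ang 33.7 z [ 8.6 22.2 37.5 39.9 42.1] 778
open_jar 0.81 c [ 679.6 -125.3] size [48.9 46.7] ang 28.6 z [ 8.2 25.8 30.7 37.7 44.9] 899
dappen_dish 0.92 c [533.   -6.6] size [39.5 36.3] ang 31.7 z [ 5.6 11.6 18.9 26.2 29.6] 443
bridge 0.58 c [693.7 126. ] size [37.4 13.3] ang 18.6 z [ 6.8  9.8 10.9 11.7 13. ] 183
top bench z -0.0005
large_pan 0.78 c [ 543.7 -331.3] size [190.4 143.3] ang 0.9 z [22.  24.7 26.6 28.8 36.3] 5347
small_pan 0.71 c [483.5 314.2] size [ 92.  163.8] ang 85.0 z [26.9 29.8 31.8 34.2 41.8] 3112
arch_model 0.9 c [452.4 118.5] size [55.3 50.4] ang 64.3 z [16.9 20.5 23.2 32.3 38.1] 573
quadrant_model 0.71 c [ 557.5 -139.5] size [56.4 26.1] ang 79.9 z [15.3 24.1 27.7 34.7 40.2] 301
tall_jar 0.68 c [560.7 125.5] size [38.3 38.5] ang 17.5 z [22.  57.2 60.3 62.3 65.4] 323
low_jar 0.55 c [ 438.7 -139.8] size [49.  49.8] ang 0.0 z [25.1 37.1 39.1 40.7 43.9] 497
open_jar 0.63 c [ 678.4 -128.8] size [46.5 47.4] ang 73.6 z [16.4 27.9 30.5 36.4 44.7] 422
dappen_dish 0.77 c [531.8 -10.1] size [34.  36.7] ang 89.9 z [ 8.9 13.5 20.7 26.  30.1] 227
bridge 0.39 c [692.4 122.6] size [35.9 11.9] ang 18.9 z [ 6.   8.4 10.4 12.8 15.6] 76
```

View pics/cropa.png

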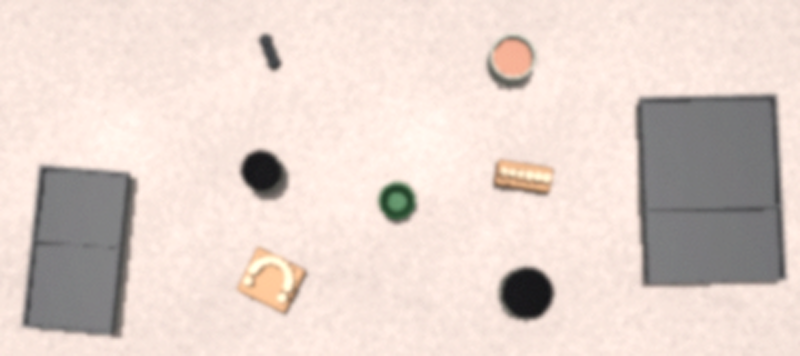

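Both views agree within about 3 mm, so I'm averaging them. Next I turn the tool to the arch's yaw and travel there.

Emit:
apply_moves([
  {"rz":-0.263,"fingers":1},
  {"rz":-0.263},
  {"rz":-0.263},
  {"rz":-0.263},
  {"rz":-0.263},
  {"rz":-0.263},
], grip_force=20)

```text
schema error: expected keys x, y, z, rx, ry, rz, fingers
```

Emit:
apply_moves([
  {"x":1,"y":0.3},
  {"x":1,"y":0.3},
  {"x":1,"y":0.3},
])

```text
schema error: expected keys x, y, z, rx, ry, rz, fingers
```

Emit:
apply_moves([
  {"x":1,"y":0.3},
  {"x":1,"y":0.3},
  {"x":1,"y":0.3},
])

```text
schema error: expected keys x, y, z, rx, ry, rz, fingers
```

Emit:
apply_moves([
  {"x":0,"y":0,"z":0,"rx":0,"ry":0,"rz":-0.263,"fingers":1},
  {"x":0,"y":0,"z":0,"rx":0,"ry":0,"rz":-0.263,"fingers":1},
  {"x":0,"y":0,"z":0,"rx":0,"ry":0,"rz":-0.263,"fingers":1},
  {"x":0,"y":0,"z":0,"rx":0,"ry":0,"rz":-0.263,"fingers":1},
  {"x":0,"y":0,"z":0,"rx":0,"ry":0,"rz":-0.263,"fingers":1},
  {"x":0,"y":0,"z":0,"rx":0,"ry":0,"rz":-0.263,"fingers":1},
], grip_force=20)

```text
clock: 3.65
position: [0.19, -0.6216, 0.2336]
tcp_rot: [2.66, 1.671, 0.0]
force: [-0.3, 0.5, 0.4]
gripper_width: 1.001
gripper_force: 0.0
```

Emit:
apply_moves([
  {"x":1,"y":0.3,"z":0,"rx":0,"ry":0,"rz":0,"fingers":1},
  {"x":1,"y":0.3,"z":0,"rx":0,"ry":0,"rz":0,"fingers":1},
  {"x":1,"y":0.3,"z":0,"rx":0,"ry":0,"rz":0,"fingers":1},
])

```text
clock: 4.03
position: [0.2647, -0.5414, 0.2342]
tcp_rot: [2.654, 1.68, 0.003]
force: [0.7, -0.1, -0.6]
gripper_width: 1.004
gripper_force: 0.0
```

Emit:
apply_moves([
  {"x":1,"y":0.3,"z":0,"rx":0,"ry":0,"rz":0,"fingers":1},
  {"x":1,"y":0.3,"z":0,"rx":0,"ry":0,"rz":0,"fingers":1},
  {"x":1,"y":0.3,"z":0,"rx":0,"ry":0,"rz":0,"fingers":1},
])

```text
clock: 4.4
position: [0.3337, -0.4648, 0.234]
tcp_rot: [2.655, 1.679, 0.002]
force: [-0.6, -1.1, -0.4]
gripper_width: 1.001
gripper_force: 0.0
```

Emit:
apply_moves([
  {"x":1,"y":0.2,"z":0,"rx":0,"ry":0,"rz":0,"fingers":1},
  {"x":1,"y":0.2,"z":0,"rx":0,"ry":0,"rz":0,"fingers":1},
])

```text
clock: 4.65
position: [0.3925, -0.3855, 0.2337]
tcp_rot: [2.661, 1.67, 0.0]
force: [-0.4, 0.1, -0.9]
gripper_width: 1.0
gripper_force: 0.0
```

Emit:
apply_moves([
  {"x":1,"y":0,"z":0,"rx":0,"ry":0,"rz":0,"fingers":1},
  {"x":1,"y":0,"z":0,"rx":0,"ry":0,"rz":0,"fingers":1},
])

```text
clock: 4.9
position: [0.4361, -0.2946, 0.2338]
tcp_rot: [2.659, 1.672, 0.0]
force: [0.2, 0.4, -1.1]
gripper_width: 1.002
gripper_force: 0.0
```

Emit:
apply_moves([
  {"x":1,"y":-0.2,"z":0,"rx":0,"ry":0,"rz":0,"fingers":1},
  {"x":1,"y":-0.2,"z":0,"rx":0,"ry":0,"rz":0,"fingers":1},
])

```text
clock: 5.15
position: [0.461, -0.1959, 0.2338]
tcp_rot: [2.659, 1.671, 0.0]
force: [0.5, 0.0, 0.2]
gripper_width: 0.998
gripper_force: 0.0
```

Emit:
apply_moves([
  {"x":1,"y":-0.4,"z":0,"rx":0,"ry":0,"rz":0,"fingers":1},
  {"x":1,"y":-0.4,"z":0,"rx":0,"ry":0,"rz":0,"fingers":1},
])

```text
clock: 5.4
position: [0.468, -0.0887, 0.2339]
tcp_rot: [2.66, 1.67, 0.001]
force: [-0.7, -0.1, -0.1]
gripper_width: 1.001
gripper_force: 0.0
```

Emit:
apply_moves([
  {"x":1,"y":-0.5,"z":0,"rx":0,"ry":0,"rz":0,"fingers":1},
  {"x":1,"y":-0.5,"z":0,"rx":0,"ry":0,"rz":0,"fingers":1},
])

```text
clock: 5.65
position: [0.4664, 0.0229, 0.234]
tcp_rot: [2.66, 1.669, 0.001]
force: [0.7, -0.6, -0.2]
gripper_width: 1.001
gripper_force: 0.0
```

Emit:
apply_moves([
  {"x":0.8,"y":-0.55,"z":0,"rx":0,"ry":0,"rz":0,"fingers":1},
  {"x":0.8,"y":-0.55,"z":0,"rx":0,"ry":0,"rz":0,"fingers":1},
  {"x":0.8,"y":-0.55,"z":0,"rx":0,"ry":0,"rz":0,"fingers":1},
  {"x":0.8,"y":-0.55,"z":0,"rx":0,"ry":0,"rz":0,"fingers":1},
])

```text
clock: 6.15
position: [0.4519, 0.1162, 0.2337]
tcp_rot: [2.661, 1.668, -0.0]
force: [0.6, -0.1, -0.7]
gripper_width: 1.001
gripper_force: 0.0
```

Emit:
apply_moves([
  {"x":0.04,"y":0,"z":1,"rx":0,"ry":0,"rz":0,"fingers":1},
  {"x":0.04,"y":0,"z":1,"rx":0,"ry":0,"rz":0,"fingers":1},
  {"x":0.04,"y":0,"z":1,"rx":0,"ry":0,"rz":0,"fingers":1},
])

```text
clock: 6.52
position: [0.4511, 0.1195, 0.1311]
tcp_rot: [-2.659, -1.667, 0.009]
force: [-0.8, 0.6, 1.1]
gripper_width: 1.002
gripper_force: 0.0
```

Emit:
apply_moves([
  {"x":0,"y":0,"z":0.4,"rx":0,"ry":0,"rz":0,"fingers":1},
  {"x":0,"y":0,"z":0.7,"rx":0,"ry":0,"rz":0,"fingers":1},
  {"x":0,"y":0,"z":0.9,"rx":0,"ry":0,"rz":0,"fingers":1},
  {"x":0,"y":0,"z":0.9,"rx":0,"ry":0,"rz":0,"fingers":1},
])

```text
clock: 7.02
position: [0.4535, 0.1207, 0.0439]
tcp_rot: [-2.661, -1.67, 0.001]
force: [-0.5, 0.1, -0.2]
gripper_width: 1.001
gripper_force: 0.0
```

```bash
python3 - <<'E'
from h import *
im,d=grab_frame("scene");i=im[170:330,330:490];save(cv2.resize(cv2.convertScaleAbs(i,alpha=1.6),(600,600)),"a1")
E
```

```text
(no output)
```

View pics/a1.png

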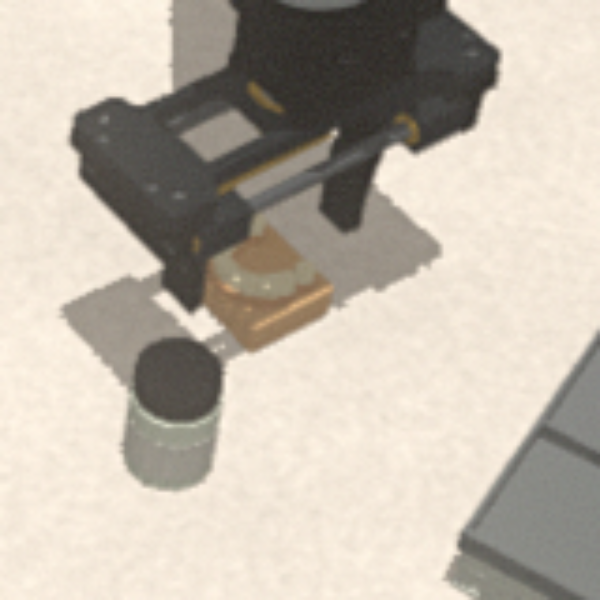

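The crop shows the fingers straddling the arch base, with the tall jar clear at (170,410). I descend and close.

Emit:
apply_moves([
  {"x":0,"y":0,"z":0.2,"rx":0,"ry":0,"rz":0,"fingers":1},
  {"x":0,"y":0,"z":0.29,"rx":0,"ry":0,"rz":0,"fingers":1},
  {"x":0,"y":0,"z":0.29,"rx":0,"ry":0,"rz":0,"fingers":1},
  {"x":0,"y":0,"z":0.29,"rx":0,"ry":0,"rz":0,"fingers":0.4},
  {"x":0,"y":0,"z":0.29,"rx":0,"ry":0,"rz":0,"fingers":0.4},
  {"x":0,"y":0,"z":0.29,"rx":0,"ry":0,"rz":0,"fingers":0.4},
  {"x":0,"y":0,"z":0.29,"rx":0,"ry":0,"rz":0,"fingers":0.4},
  {"x":0,"y":0,"z":0.29,"rx":0,"ry":0,"rz":0,"fingers":0.4},
], grip_force=20)

```text
clock: 8.07
position: [0.4529, 0.1219, 0.0146]
tcp_rot: [2.659, 1.673, -0.0]
force: [-0.2, -0.5, 1.8]
gripper_width: 0.572
gripper_force: 20.0
```

Emit:
apply_moves([
  {"x":0,"y":0,"z":-0.2,"rx":0,"ry":0,"rz":0,"fingers":0.4},
  {"x":0,"y":0,"z":-0.5,"rx":0,"ry":0,"rz":0,"fingers":0.4},
  {"x":0,"y":0,"z":-0.9,"rx":0,"ry":0,"rz":0,"fingers":0.4},
  {"x":0,"y":0,"z":-0.9,"rx":0,"ry":0,"rz":0,"fingers":0.4},
  {"x":0,"y":0,"z":-0.9,"rx":0,"ry":0,"rz":0,"fingers":0.4},
])

```text
clock: 8.7
position: [0.4524, 0.1215, 0.1039]
tcp_rot: [2.659, 1.672, -0.002]
force: [-0.9, 0.2, -0.6]
gripper_width: 0.575
gripper_force: 20.0
```

Emit:
apply_moves([
  {"x":0,"y":0,"z":0,"rx":0,"ry":0,"rz":-0.05,"fingers":0.4},
  {"x":0,"y":0,"z":0,"rx":0,"ry":0,"rz":-0.1,"fingers":0.4},
  {"x":0,"y":0,"z":0,"rx":0,"ry":0,"rz":-0.15,"fingers":0.4},
  {"x":0,"y":0,"z":0,"rx":0,"ry":0,"rz":-0.15,"fingers":0.4},
  {"x":0,"y":0,"z":0,"rx":0,"ry":0,"rz":-0.15,"fingers":0.4},
])

```text
clock: 9.32
position: [0.4523, 0.1218, 0.1038]
tcp_rot: [-2.197, -2.244, 0.002]
force: [0.7, 1.1, -1.2]
gripper_width: 0.575
gripper_force: 20.0
```

Emit:
apply_moves([
  {"x":-0.4,"y":0.1,"z":0,"rx":0,"ry":0,"rz":0,"fingers":0.4},
  {"x":-0.9,"y":0.24,"z":0,"rx":0,"ry":0,"rz":0,"fingers":0.4},
])

```text
clock: 9.57
position: [0.4791, 0.0326, 0.1045]
tcp_rot: [2.194, 2.249, 0.0]
force: [0.2, 0.2, -0.7]
gripper_width: 0.575
gripper_force: 20.0
```

Emit:
apply_moves([
  {"x":-0.45,"y":0.12,"z":0,"rx":0,"ry":0,"rz":0,"fingers":0.4},
  {"x":-0.9,"y":0.24,"z":0,"rx":0,"ry":0,"rz":0,"fingers":0.4},
])

```text
clock: 9.82
position: [0.5053, -0.0585, 0.1043]
tcp_rot: [-2.198, -2.245, 0.0]
force: [-0.0, 0.3, -0.1]
gripper_width: 0.575
gripper_force: 20.0
```

Emit:
apply_moves([
  {"x":-0.45,"y":0.12,"z":0,"rx":0,"ry":0,"rz":0,"fingers":0.4},
  {"x":-0.9,"y":0.24,"z":0,"rx":0,"ry":0,"rz":0,"fingers":0.4},
])

```text
clock: 10.07
position: [0.5313, -0.1478, 0.1041]
tcp_rot: [-2.197, -2.245, 0.0]
force: [1.4, 0.8, -0.4]
gripper_width: 0.57
gripper_force: 20.0
```

Emit:
apply_moves([
  {"x":-0.45,"y":0.12,"z":0,"rx":0,"ry":0,"rz":0,"fingers":0.4},
  {"x":-0.9,"y":0.24,"z":0,"rx":0,"ry":0,"rz":0,"fingers":0.4},
])

```text
clock: 10.32
position: [0.5574, -0.2373, 0.104]
tcp_rot: [-2.197, -2.245, 0.001]
force: [0.5, 0.2, -0.1]
gripper_width: 0.568
gripper_force: 20.0
```

Emit:
apply_moves([
  {"x":-0.45,"y":0.1,"z":0,"rx":0,"ry":0,"rz":0,"fingers":0.4},
  {"x":-0.9,"y":0.22,"z":0,"rx":0,"ry":0,"rz":0,"fingers":0.4},
  {"x":-0.9,"y":0.22,"z":0,"rx":0,"ry":0,"rz":0,"fingers":0.4},
  {"x":-0.9,"y":0.22,"z":0,"rx":0,"ry":0,"rz":0,"fingers":0.4},
])

```text
clock: 10.82
position: [0.5812, -0.3241, 0.1037]
tcp_rot: [-2.195, -2.245, -0.001]
force: [-0.3, 0.8, -1.5]
gripper_width: 0.574
gripper_force: 20.0
```

```bash
python3 - <<'E'
from h import *
s=state();print({k:np.round(s[k],4) for k in ("position","tcp_rot","force","gripper_width")})
for c in ("top","scene"):
    im,d=grab_frame(c);W=cloud(c,d)
    r=regions_of(c,"large_pan");P=W[r[0]["region"]];print(c,np.round(np.nanpercentile(P[:,2],[25,50,75]),4))
    # wall tops and floor separately
    from scipy.ndimage import median_filter
    ins=P[(abs(P[:,0]-.487)<.025)&(abs(P[:,1]+.331)<.05)];print("floor narrow",np.round(np.nanmedian(ins[:,2]),4),len(ins))
E
```

```text
{'position': array([ 0.5812, -0.3241,  0.1037]), 'tcp_rot': array([-2.1947e+00, -2.2451e+00, -9.0000e-04]), 'force': array([-0.2939,  0.8248, -1.4875]), 'gripper_width': np.float64(0.5741)}
top [0.0245 0.0266 0.0287]
floor narrow 0.0261 818
scene [0.0251 0.0268 0.0285]
floor narrow 0.0267 700
```

Emit:
apply_moves([
  {"x":-0.04,"y":0,"z":0.3,"rx":0,"ry":0,"rz":0,"fingers":0.4},
  {"x":-0.04,"y":0,"z":0.5,"rx":0,"ry":0,"rz":0,"fingers":0.4},
  {"x":-0.04,"y":0,"z":0.58,"rx":0,"ry":0,"rz":0,"fingers":0.4},
  {"x":-0.04,"y":0,"z":0.58,"rx":0,"ry":0,"rz":0,"fingers":0.4},
  {"x":-0.04,"y":0,"z":0.58,"rx":0,"ry":0,"rz":0,"fingers":0.4},
])

```text
clock: 11.65
position: [0.5823, -0.3292, 0.0475]
tcp_rot: [2.194, 2.247, 0.001]
force: [0.6, 0.1, -0.9]
gripper_width: 0.571
gripper_force: 20.0
```

Emit:
apply_moves([
  {"x":0,"y":0,"z":0.01,"rx":0,"ry":0,"rz":0,"fingers":0.4},
  {"x":0,"y":0,"z":0.02,"rx":0,"ry":0,"rz":0,"fingers":0.4},
  {"x":0,"y":0,"z":0.02,"rx":0,"ry":0,"rz":0,"fingers":0.4},
])

```text
clock: 12.02
position: [0.5815, -0.3292, 0.0446]
tcp_rot: [2.195, 2.247, -0.0]
force: [0.6, -0.8, 0.0]
gripper_width: 0.571
gripper_force: 20.0
```

Emit:
apply_moves([
  {"x":0,"y":0,"z":0.01,"rx":0,"ry":0,"rz":0,"fingers":0.4},
  {"x":0,"y":0,"z":0.01,"rx":0,"ry":0,"rz":0,"fingers":0.4},
])

```text
clock: 12.28
position: [0.5814, -0.3292, 0.0434]
tcp_rot: [-2.195, -2.247, 0.0]
force: [-0.5, -0.5, -1.1]
gripper_width: 0.573
gripper_force: 20.0
```

Emit:
apply_moves([
  {"x":0,"y":0,"z":0.01,"rx":0,"ry":0,"rz":0,"fingers":0.4},
  {"x":0,"y":0,"z":0.01,"rx":0,"ry":0,"rz":0,"fingers":0.4},
])

```text
clock: 12.52
position: [0.5814, -0.3292, 0.0424]
tcp_rot: [-2.195, -2.247, 0.0]
force: [-0.3, -0.9, -0.9]
gripper_width: 0.576
gripper_force: 20.0
```

Emit:
apply_moves([
  {"x":0,"y":0,"z":0.01,"rx":0,"ry":0,"rz":0,"fingers":0.4},
  {"x":0,"y":0,"z":0.01,"rx":0,"ry":0,"rz":0,"fingers":0.4},
])

```text
clock: 12.78
position: [0.5815, -0.3292, 0.0415]
tcp_rot: [2.195, 2.247, -0.0]
force: [0.7, 0.3, -0.8]
gripper_width: 0.571
gripper_force: 20.0
```

Emit:
apply_moves([
  {"x":0,"y":0,"z":0.005,"rx":0,"ry":0,"rz":0,"fingers":0.4},
  {"x":0,"y":0,"z":0.005,"rx":0,"ry":0,"rz":0,"fingers":0.4},
])

```text
clock: 13.02
position: [0.5815, -0.3292, 0.0415]
tcp_rot: [2.195, 2.247, -0.0]
force: [-0.7, 1.5, 3.5]
gripper_width: 0.573
gripper_force: 20.0
```

Contact at 3.5 N puts the pan floor at about 27 mm. I release the arch and go for the tall jar.

Emit:
apply_moves([
  {"x":0,"y":0,"z":0,"rx":0,"ry":0,"rz":0,"fingers":0.7},
  {"x":0,"y":0,"z":0,"rx":0,"ry":0,"rz":0,"fingers":0.7},
  {"x":0,"y":0,"z":0,"rx":0,"ry":0,"rz":0,"fingers":0.7},
  {"x":0,"y":0,"z":-0.1,"rx":0,"ry":0,"rz":0,"fingers":0.7},
  {"x":0,"y":0,"z":-0.4,"rx":0,"ry":0,"rz":0,"fingers":0.7},
  {"x":0,"y":0,"z":-0.9,"rx":0,"ry":0,"rz":0,"fingers":1},
  {"x":0,"y":0,"z":-0.9,"rx":0,"ry":0,"rz":0,"fingers":1},
])

```text
clock: 13.9
position: [0.5848, -0.3301, 0.137]
tcp_rot: [2.189, 2.241, 0.004]
force: [-1.1, -0.6, 0.6]
gripper_width: 0.846
gripper_force: 0.0
```

Emit:
apply_moves([
  {"x":0.45,"y":-0.02,"z":0,"rx":0,"ry":0,"rz":0,"fingers":1},
  {"x":0.9,"y":-0.02,"z":0,"rx":0,"ry":0,"rz":0,"fingers":1},
])

```text
clock: 14.15
position: [0.5769, -0.2386, 0.1308]
tcp_rot: [-2.197, -2.245, 0.0]
force: [0.6, 0.7, -0.4]
gripper_width: 0.984
gripper_force: 0.0
```

Emit:
apply_moves([
  {"x":0.45,"y":-0.02,"z":0,"rx":0,"ry":0,"rz":0,"fingers":1},
  {"x":0.9,"y":-0.02,"z":0,"rx":0,"ry":0,"rz":0,"fingers":1},
])

```text
clock: 14.4
position: [0.5727, -0.148, 0.1308]
tcp_rot: [-2.195, -2.247, 0.001]
force: [0.7, 0.3, 0.0]
gripper_width: 1.0
gripper_force: 0.0
```

Emit:
apply_moves([
  {"x":0.45,"y":-0.02,"z":0,"rx":0,"ry":0,"rz":0,"fingers":1},
  {"x":0.9,"y":-0.02,"z":0,"rx":0,"ry":0,"rz":0,"fingers":1},
])

```text
clock: 14.65
position: [0.5686, -0.058, 0.1308]
tcp_rot: [2.195, 2.247, -0.001]
force: [0.2, -0.7, -0.3]
gripper_width: 0.999
gripper_force: 0.0
```

Emit:
apply_moves([
  {"x":0.45,"y":-0.02,"z":0,"rx":0,"ry":0,"rz":0,"fingers":1},
  {"x":0.9,"y":-0.02,"z":0,"rx":0,"ry":0,"rz":0,"fingers":1},
])

```text
clock: 14.9
position: [0.5645, 0.0318, 0.1308]
tcp_rot: [2.195, 2.247, -0.001]
force: [0.2, 1.4, 0.5]
gripper_width: 0.999
gripper_force: 0.0
```

Emit:
apply_moves([
  {"x":0.45,"y":-0.02,"z":0,"rx":0,"ry":0,"rz":0,"fingers":1},
  {"x":0.96,"y":-0.02,"z":0,"rx":0,"ry":0,"rz":0,"fingers":1},
  {"x":0.96,"y":-0.02,"z":0,"rx":0,"ry":0,"rz":0,"fingers":1},
  {"x":0.96,"y":-0.02,"z":0,"rx":0,"ry":0,"rz":0,"fingers":1},
])

```text
clock: 15.4
position: [0.5606, 0.126, 0.1307]
tcp_rot: [2.194, 2.248, -0.002]
force: [-0.4, -1.0, -0.3]
gripper_width: 1.0
gripper_force: 0.0
```

```bash
python3 - <<'E'
from h import *
s=state();print({k:np.round(s[k],4) for k in ("position","tcp_rot","force","gripper_width")})
im,d=grab_frame("scene");save(im,"s2")
for c in ("scene","top"):
    if c=="top": grab_frame(c)
    for n in ("arch_model","tall_jar"): print(c,n,[(np.round(r["at"],3).tolist(),round(r["confidence"],2)) for r in pinpoint(c,n)[:2]])
E
```

```text
{'position': array([0.5606, 0.126 , 0.1307]), 'tcp_rot': array([ 2.1945e+00,  2.2477e+00, -1.7000e-03]), 'force': array([-0.3811, -0.9516, -0.3412]), 'gripper_width': np.float64(1.0004)}
scene arch_model [([0.584, -0.327, 0.028], 0.69)]
scene tall_jar [([0.677, -0.124, 0.001], 0.57), ([0.559, 0.129, -0.0], 0.56)]
top arch_model [([0.583, -0.335, 0.025], 0.93)]
top tall_jar []
```

View pics/s2.png

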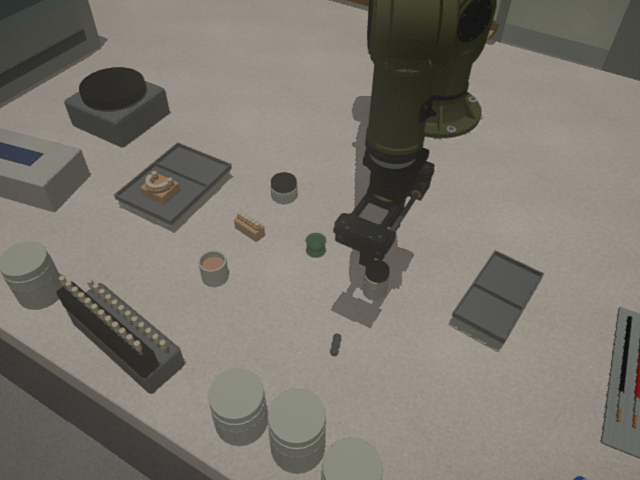

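The arch sits in the wide compartment at (160,185) and the gripper is over the tall jar. Now I descend and grasp it.

Emit:
apply_moves([
  {"x":0.01,"y":0.01,"z":0.4,"rx":0,"ry":0,"rz":0,"fingers":1},
  {"x":0.01,"y":0.01,"z":0.8,"rx":0,"ry":0,"rz":0,"fingers":1},
  {"x":0.01,"y":0.01,"z":1,"rx":0,"ry":0,"rz":0,"fingers":1},
  {"x":0.01,"y":0.01,"z":1,"rx":0,"ry":0,"rz":0,"fingers":1},
])

```text
clock: 16.2
position: [0.5609, 0.127, 0.0299]
tcp_rot: [-2.194, -2.246, 0.003]
force: [-0.7, 0.5, 0.8]
gripper_width: 1.001
gripper_force: 0.0
```

Emit:
apply_moves([
  {"x":0,"y":0,"z":0.07,"rx":0,"ry":0,"rz":0,"fingers":1},
  {"x":0,"y":0,"z":0.07,"rx":0,"ry":0,"rz":0,"fingers":1},
  {"x":0,"y":0,"z":0.07,"rx":0,"ry":0,"rz":0,"fingers":0.35},
  {"x":0,"y":0,"z":0.07,"rx":0,"ry":0,"rz":0,"fingers":0.35},
  {"x":0,"y":0,"z":0.07,"rx":0,"ry":0,"rz":0,"fingers":0.35},
  {"x":0,"y":0,"z":0.07,"rx":0,"ry":0,"rz":0,"fingers":0.35},
  {"x":0,"y":0,"z":0.07,"rx":0,"ry":0,"rz":0,"fingers":0.35},
  {"x":0,"y":0,"z":0.07,"rx":0,"ry":0,"rz":0,"fingers":0.35},
])

```text
clock: 17.2
position: [0.5617, 0.1274, 0.024]
tcp_rot: [-2.195, -2.247, 0.001]
force: [-1.5, -0.9, 0.2]
gripper_width: 0.476
gripper_force: 20.0
```

Emit:
apply_moves([
  {"x":0,"y":0,"z":-0.2,"rx":0,"ry":0,"rz":0,"fingers":0.35},
  {"x":0,"y":0,"z":-0.5,"rx":0,"ry":0,"rz":0,"fingers":0.35},
  {"x":0,"y":0,"z":-0.9,"rx":0,"ry":0,"rz":0,"fingers":0.35},
  {"x":0,"y":0,"z":-0.9,"rx":0,"ry":0,"rz":0,"fingers":0.35},
  {"x":0,"y":0,"z":-0.9,"rx":0,"ry":0,"rz":0,"fingers":0.35},
])

```text
clock: 17.82
position: [0.5616, 0.1272, 0.1143]
tcp_rot: [2.195, 2.247, -0.0]
force: [-0.1, -0.0, -1.0]
gripper_width: 0.477
gripper_force: 20.0
```

Emit:
apply_moves([
  {"x":-0.4,"y":-0.08,"z":0,"rx":0,"ry":0,"rz":0,"fingers":0.35},
  {"x":-0.91,"y":-0.17,"z":0,"rx":0,"ry":0,"rz":0,"fingers":0.35},
])

```text
clock: 18.08
position: [0.5457, 0.0365, 0.1129]
tcp_rot: [-2.19, -2.25, 0.001]
force: [-0.1, -0.7, -0.1]
gripper_width: 0.477
gripper_force: 20.0
```

Emit:
apply_moves([
  {"x":-0.45,"y":-0.08,"z":0,"rx":0,"ry":0,"rz":0,"fingers":0.35},
  {"x":-0.91,"y":-0.17,"z":0,"rx":0,"ry":0,"rz":0,"fingers":0.35},
])

```text
clock: 18.32
position: [0.5307, -0.0567, 0.1129]
tcp_rot: [-2.194, -2.246, 0.002]
force: [0.6, 0.9, -1.0]
gripper_width: 0.48
gripper_force: 20.0
```

Emit:
apply_moves([
  {"x":-0.45,"y":-0.08,"z":0,"rx":0,"ry":0,"rz":0,"fingers":0.35},
  {"x":-0.91,"y":-0.17,"z":0,"rx":0,"ry":0,"rz":0,"fingers":0.35},
])

```text
clock: 18.58
position: [0.5159, -0.1479, 0.1129]
tcp_rot: [-2.194, -2.246, 0.001]
force: [1.0, 0.6, -1.1]
gripper_width: 0.484
gripper_force: 20.0
```

Emit:
apply_moves([
  {"x":-0.45,"y":-0.08,"z":0,"rx":0,"ry":0,"rz":0,"fingers":0.35},
  {"x":-0.91,"y":-0.17,"z":0,"rx":0,"ry":0,"rz":0,"fingers":0.35},
])

```text
clock: 18.82
position: [0.5011, -0.2391, 0.1129]
tcp_rot: [-2.193, -2.246, 0.001]
force: [-0.4, 0.1, -1.3]
gripper_width: 0.475
gripper_force: 20.0
```

Emit:
apply_moves([
  {"x":-0.45,"y":-0.08,"z":0,"rx":0,"ry":0,"rz":0,"fingers":0.35},
  {"x":-0.91,"y":-0.17,"z":0,"rx":0,"ry":0,"rz":0,"fingers":0.35},
  {"x":-0.91,"y":-0.17,"z":0,"rx":0,"ry":0,"rz":0,"fingers":0.35},
])

```text
clock: 19.2
position: [0.4844, -0.3343, 0.1122]
tcp_rot: [-2.202, -2.237, 0.003]
force: [-0.6, 1.4, -1.5]
gripper_width: 0.473
gripper_force: 20.0
```

Emit:
apply_moves([
  {"x":0,"y":0,"z":0,"rx":0,"ry":0,"rz":0.05,"fingers":0.35},
  {"x":0,"y":0,"z":0,"rx":0,"ry":0,"rz":0.1,"fingers":0.35},
  {"x":0,"y":0,"z":0,"rx":0,"ry":0,"rz":0.15,"fingers":0.35},
  {"x":0,"y":0,"z":0,"rx":0,"ry":0,"rz":0.2,"fingers":0.35},
  {"x":0,"y":0,"z":0,"rx":0,"ry":0,"rz":0.25,"fingers":0.35},
  {"x":0,"y":0,"z":0,"rx":0,"ry":0,"rz":0.3,"fingers":0.35},
  {"x":0,"y":0,"z":0,"rx":0,"ry":0,"rz":0.35,"fingers":0.35},
  {"x":0,"y":0,"z":0,"rx":0,"ry":0,"rz":0.4,"fingers":0.35},
  {"x":0,"y":0,"z":0,"rx":0,"ry":0,"rz":0.45,"fingers":0.35},
  {"x":0,"y":0,"z":0,"rx":0,"ry":0,"rz":0.5,"fingers":0.35},
])

```text
clock: 20.45
position: [0.4871, -0.3277, 0.1128]
tcp_rot: [-3.139, -0.031, 0.003]
force: [0.2, 0.2, -1.4]
gripper_width: 0.471
gripper_force: 20.0
```

Emit:
apply_moves([
  {"x":0,"y":0,"z":0.1,"rx":0,"ry":0,"rz":0,"fingers":0.35},
  {"x":0,"y":0,"z":0.1,"rx":0,"ry":0,"rz":0,"fingers":0.35},
  {"x":0,"y":0,"z":0.1,"rx":0,"ry":0,"rz":0,"fingers":0.35},
])

```text
clock: 20.82
position: [0.4873, -0.329, 0.1035]
tcp_rot: [-3.141, -0.04, 0.001]
force: [0.3, 0.1, -0.0]
gripper_width: 0.479
gripper_force: 20.0
```

Emit:
apply_moves([
  {"x":0,"y":0.02,"z":0.2,"rx":0,"ry":0,"rz":0,"fingers":0.35},
  {"x":0,"y":0.02,"z":0.4,"rx":0,"ry":0,"rz":0,"fingers":0.35},
  {"x":0,"y":0.02,"z":0.48,"rx":0,"ry":0,"rz":0,"fingers":0.35},
  {"x":0,"y":0.02,"z":0.48,"rx":0,"ry":0,"rz":0,"fingers":0.35},
  {"x":0,"y":0.02,"z":0.48,"rx":0,"ry":0,"rz":0,"fingers":0.35},
])

```text
clock: 21.45
position: [0.488, -0.3316, 0.0565]
tcp_rot: [3.141, 0.037, 0.001]
force: [0.0, -0.2, -0.9]
gripper_width: 0.48
gripper_force: 20.0
```

Emit:
apply_moves([
  {"x":0,"y":0,"z":0.01,"rx":0,"ry":0,"rz":0,"fingers":0.35},
  {"x":0,"y":0,"z":0.02,"rx":0,"ry":0,"rz":0,"fingers":0.35},
  {"x":0,"y":0,"z":0.02,"rx":0,"ry":0,"rz":0,"fingers":0.35},
])

```text
clock: 21.82
position: [0.4876, -0.3315, 0.0542]
tcp_rot: [3.141, 0.037, 0.0]
force: [-0.5, -0.5, -0.9]
gripper_width: 0.476
gripper_force: 20.0
```

Emit:
apply_moves([
  {"x":0,"y":0,"z":0.01,"rx":0,"ry":0,"rz":0,"fingers":0.35},
  {"x":0,"y":0,"z":0.01,"rx":0,"ry":0,"rz":0,"fingers":0.35},
])

```text
clock: 22.08
position: [0.4875, -0.3314, 0.053]
tcp_rot: [-3.141, -0.037, 0.0]
force: [0.0, 1.1, 0.0]
gripper_width: 0.479
gripper_force: 20.0
```

Emit:
apply_moves([
  {"x":0,"y":0,"z":0.01,"rx":0,"ry":0,"rz":0,"fingers":0.35},
  {"x":0,"y":0,"z":0.01,"rx":0,"ry":0,"rz":0,"fingers":0.35},
])

```text
clock: 22.32
position: [0.4874, -0.3313, 0.0519]
tcp_rot: [-3.141, -0.037, 0.0]
force: [-1.7, 0.5, -1.0]
gripper_width: 0.476
gripper_force: 20.0
```

Emit:
apply_moves([
  {"x":0,"y":0,"z":0.01,"rx":0,"ry":0,"rz":0,"fingers":0.35},
  {"x":0,"y":0,"z":0.01,"rx":0,"ry":0,"rz":0,"fingers":0.35},
])

```text
clock: 22.58
position: [0.4875, -0.3314, 0.0509]
tcp_rot: [-3.141, -0.037, 0.0]
force: [0.3, 0.1, -1.0]
gripper_width: 0.475
gripper_force: 20.0
```

Emit:
apply_moves([
  {"x":0,"y":0,"z":0.005,"rx":0,"ry":0,"rz":0,"fingers":0.35},
  {"x":0,"y":0,"z":0.005,"rx":0,"ry":0,"rz":0,"fingers":0.35},
])

```text
clock: 22.82
position: [0.4876, -0.3314, 0.0508]
tcp_rot: [3.141, 0.037, -0.0]
force: [-1.1, 0.5, 1.4]
gripper_width: 0.473
gripper_force: 20.0
```

Emit:
apply_moves([
  {"x":0,"y":0,"z":0,"rx":0,"ry":0,"rz":0,"fingers":0.7},
  {"x":0,"y":0,"z":0,"rx":0,"ry":0,"rz":0,"fingers":0.7},
  {"x":0,"y":0,"z":0,"rx":0,"ry":0,"rz":0,"fingers":0.7},
  {"x":0,"y":0,"z":-0.1,"rx":0,"ry":0,"rz":0,"fingers":0.7},
  {"x":0,"y":0,"z":-0.4,"rx":0,"ry":0,"rz":0,"fingers":0.7},
  {"x":0,"y":0,"z":-0.9,"rx":0,"ry":0,"rz":0,"fingers":0.8},
  {"x":0,"y":0,"z":-0.9,"rx":0,"ry":0,"rz":0,"fingers":0.8},
  {"x":0,"y":0,"z":-0.9,"rx":0,"ry":0,"rz":0,"fingers":0.8},
])

```text
clock: 23.82
position: [0.4874, -0.3314, 0.1409]
tcp_rot: [3.141, 0.037, 0.0]
force: [-0.4, -0.4, -1.7]
gripper_width: 0.797
gripper_force: 0.0
```

Emit:
apply_moves([
  {"x":0.2,"y":-0.5,"z":0,"rx":0,"ry":0,"rz":0,"fingers":0.8},
  {"x":0.38,"y":-0.96,"z":0,"rx":0,"ry":0,"rz":0,"fingers":0.8},
  {"x":0.38,"y":-0.96,"z":0,"rx":0,"ry":0,"rz":0,"fingers":0.8},
])

```text
clock: 24.2
position: [0.5243, -0.2285, 0.1393]
tcp_rot: [-3.138, -0.05, 0.002]
force: [0.3, 0.2, -0.4]
gripper_width: 0.799
gripper_force: 0.0
```

Emit:
apply_moves([
  {"x":0.2,"y":-0.5,"z":0,"rx":0,"ry":0,"rz":0,"fingers":0.8},
  {"x":0.37,"y":-0.96,"z":0,"rx":0,"ry":0,"rz":0,"fingers":0.8},
  {"x":0.37,"y":-0.96,"z":0,"rx":0,"ry":0,"rz":0,"fingers":0.8},
])

```text
clock: 24.58
position: [0.5584, -0.1327, 0.1395]
tcp_rot: [-3.138, -0.048, 0.002]
force: [0.6, 0.6, 0.3]
gripper_width: 0.798
gripper_force: 0.0
```

Emit:
apply_moves([
  {"x":0,"y":0,"z":0,"rx":0,"ry":0,"rz":-0.05,"fingers":0.8},
  {"x":0,"y":0,"z":0,"rx":0,"ry":0,"rz":-0.1,"fingers":0.8},
  {"x":0,"y":0,"z":0,"rx":0,"ry":0,"rz":-0.15,"fingers":0.8},
  {"x":0,"y":0,"z":0,"rx":0,"ry":0,"rz":-0.2,"fingers":0.8},
  {"x":0,"y":0,"z":0,"rx":0,"ry":0,"rz":-0.25,"fingers":0.8},
  {"x":0,"y":0,"z":0,"rx":0,"ry":0,"rz":-0.3,"fingers":0.8},
  {"x":0,"y":0,"z":0,"rx":0,"ry":0,"rz":-0.35,"fingers":0.8},
  {"x":0,"y":0,"z":0,"rx":0,"ry":0,"rz":-0.4,"fingers":0.8},
  {"x":0,"y":0,"z":0,"rx":0,"ry":0,"rz":-0.432,"fingers":0.8},
  {"x":0,"y":0,"z":0,"rx":0,"ry":0,"rz":-0.432,"fingers":0.8},
])

```text
clock: 25.82
position: [0.5569, -0.1394, 0.1394]
tcp_rot: [-2.425, -1.996, 0.003]
force: [1.2, 0.4, 0.7]
gripper_width: 0.801
gripper_force: 0.0
```

```bash
python3 - <<'E'
from h import *
s=state();print({k:np.round(s[k],4) for k in ("position","tcp_rot","force","gripper_width")})
im,d=grab_frame("scene");save(cv2.resize(im[120:320,80:340],(780,600)),"s3")
for n in ("arch_model","tall_jar","quadrant_model"): print(n,[(np.round(r["at"],3).tolist(),round(r["confidence"],2)) for r in pinpoint("scene",n)[:2]])
E
```

```text
{'position': array([ 0.5569, -0.1394,  0.1394]), 'tcp_rot': array([-2.4245, -1.9958,  0.0025]), 'force': array([1.2385, 0.36  , 0.7329]), 'gripper_width': np.float64(0.8014)}
arch_model [([0.583, -0.332, 0.028], 0.59)]
tall_jar [([0.487, -0.333, 0.026], 0.42)]
quadrant_model [([0.556, -0.142, 0.002], 0.91)]
```

View pics/s3.png

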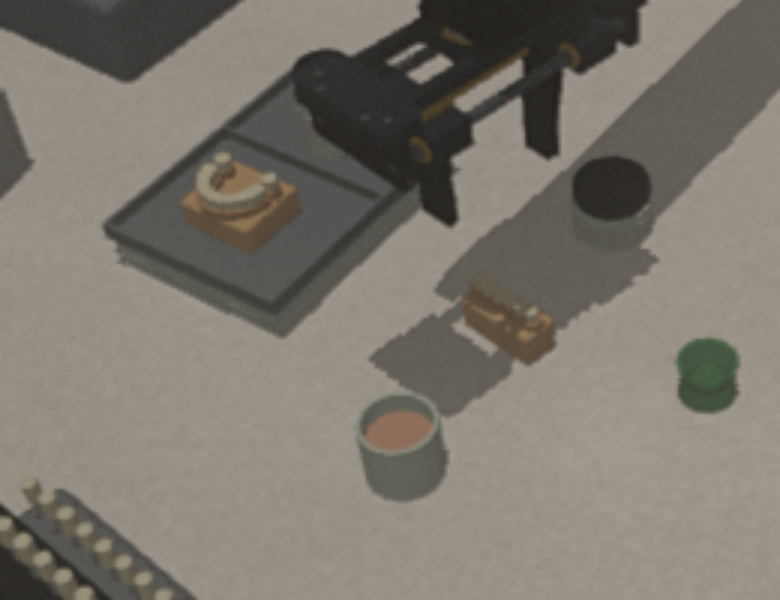

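The arch and tall jar are in place (the jar is partly hidden behind the finger at (325,135)), and the gripper is over the quadrant at (510,315). Now I descend.

Emit:
apply_moves([
  {"x":0.01,"y":0.01,"z":0.4,"rx":0,"ry":0,"rz":0,"fingers":0.8},
  {"x":0.01,"y":0.01,"z":0.8,"rx":0,"ry":0,"rz":0,"fingers":0.8},
  {"x":0.01,"y":0.01,"z":0.9,"rx":0,"ry":0,"rz":0,"fingers":0.8},
  {"x":0.01,"y":0.01,"z":0.9,"rx":0,"ry":0,"rz":0,"fingers":0.8},
])

```text
clock: 26.52
position: [0.5592, -0.1368, 0.0506]
tcp_rot: [-2.422, -2.0, 0.0]
force: [-0.3, 0.2, -0.1]
gripper_width: 0.801
gripper_force: 0.0
```

Emit:
apply_moves([
  {"x":0,"y":0,"z":0.2,"rx":0,"ry":0,"rz":0,"fingers":0.8},
  {"x":0,"y":0,"z":0.34,"rx":0,"ry":0,"rz":0,"fingers":0.8},
  {"x":0,"y":0,"z":0.34,"rx":0,"ry":0,"rz":0,"fingers":0.8},
  {"x":0,"y":0,"z":0.34,"rx":0,"ry":0,"rz":0,"fingers":0.2},
  {"x":0,"y":0,"z":0.34,"rx":0,"ry":0,"rz":0,"fingers":0.2},
  {"x":0,"y":0,"z":0.34,"rx":0,"ry":0,"rz":0,"fingers":0.2},
  {"x":0,"y":0,"z":0.34,"rx":0,"ry":0,"rz":0,"fingers":0.2},
  {"x":0,"y":0,"z":0.34,"rx":0,"ry":0,"rz":0,"fingers":0.2},
  {"x":0,"y":0,"z":0.34,"rx":0,"ry":0,"rz":0,"fingers":0.2},
])

```text
clock: 27.65
position: [0.5592, -0.1369, 0.0166]
tcp_rot: [2.422, 2.001, -0.0]
force: [-0.9, -0.1, 0.9]
gripper_width: 0.299
gripper_force: 20.0
```

Emit:
apply_moves([
  {"x":0,"y":0,"z":-0.2,"rx":0,"ry":0,"rz":0,"fingers":0.2},
  {"x":0,"y":0,"z":-0.5,"rx":0,"ry":0,"rz":0,"fingers":0.2},
  {"x":0,"y":0,"z":-0.9,"rx":0,"ry":0,"rz":0,"fingers":0.2},
  {"x":0,"y":0,"z":-0.9,"rx":0,"ry":0,"rz":0,"fingers":0.2},
  {"x":0,"y":0,"z":-0.9,"rx":0,"ry":0,"rz":0,"fingers":0.2},
])

```text
clock: 28.28
position: [0.559, -0.137, 0.1069]
tcp_rot: [2.422, 2.0, -0.0]
force: [-0.2, -0.0, -0.4]
gripper_width: 0.297
gripper_force: 20.0
```

Emit:
apply_moves([
  {"x":0,"y":0,"z":0,"rx":0,"ry":0,"rz":-0.033,"fingers":0.2},
  {"x":0,"y":0,"z":0,"rx":0,"ry":0,"rz":-0.033,"fingers":0.2},
  {"x":0,"y":0,"z":0,"rx":0,"ry":0,"rz":-0.033,"fingers":0.2},
])

```text
clock: 28.65
position: [0.5586, -0.1368, 0.1058]
tcp_rot: [-2.316, -2.121, 0.001]
force: [0.1, 0.4, -0.5]
gripper_width: 0.297
gripper_force: 20.0
```

Emit:
apply_moves([
  {"x":0.4,"y":-0.14,"z":0,"rx":0,"ry":0,"rz":0,"fingers":0.2},
  {"x":0.89,"y":-0.3,"z":0,"rx":0,"ry":0,"rz":0,"fingers":0.2},
])

```text
clock: 28.9
position: [0.5367, -0.0456, 0.1062]
tcp_rot: [-2.32, -2.118, -0.0]
force: [0.8, 1.2, -0.2]
gripper_width: 0.299
gripper_force: 20.0
```

Emit:
apply_moves([
  {"x":0.45,"y":-0.15,"z":0,"rx":0,"ry":0,"rz":0,"fingers":0.2},
  {"x":0.89,"y":-0.3,"z":0,"rx":0,"ry":0,"rz":0,"fingers":0.2},
])

```text
clock: 29.15
position: [0.5141, 0.0471, 0.1064]
tcp_rot: [2.317, 2.122, -0.0]
force: [1.2, 0.5, -0.8]
gripper_width: 0.299
gripper_force: 20.0
```

Emit:
apply_moves([
  {"x":0.45,"y":-0.15,"z":0,"rx":0,"ry":0,"rz":0,"fingers":0.2},
  {"x":0.89,"y":-0.3,"z":0,"rx":0,"ry":0,"rz":0,"fingers":0.2},
])

```text
clock: 29.4
position: [0.492, 0.1383, 0.1065]
tcp_rot: [2.317, 2.122, -0.0]
force: [-0.3, 0.8, -0.7]
gripper_width: 0.297
gripper_force: 20.0
```

Emit:
apply_moves([
  {"x":0.45,"y":-0.15,"z":0,"rx":0,"ry":0,"rz":0,"fingers":0.2},
  {"x":0.89,"y":-0.3,"z":0,"rx":0,"ry":0,"rz":0,"fingers":0.2},
])

```text
clock: 29.65
position: [0.4698, 0.2294, 0.1064]
tcp_rot: [2.317, 2.122, -0.0]
force: [0.5, -0.3, -0.4]
gripper_width: 0.295
gripper_force: 20.0
```

Emit:
apply_moves([
  {"x":0.45,"y":-0.15,"z":0,"rx":0,"ry":0,"rz":0,"fingers":0.2},
  {"x":0.89,"y":-0.3,"z":0,"rx":0,"ry":0,"rz":0,"fingers":0.2},
  {"x":0.89,"y":-0.3,"z":0,"rx":0,"ry":0,"rz":0,"fingers":0.2},
  {"x":0.89,"y":-0.3,"z":0,"rx":0,"ry":0,"rz":0,"fingers":0.2},
])

```text
clock: 30.15
position: [0.4481, 0.3188, 0.1061]
tcp_rot: [2.316, 2.123, -0.002]
force: [-0.2, -0.4, -0.5]
gripper_width: 0.302
gripper_force: 20.0
```

```bash
python3 - <<'E'
from h import *
s=state();print({k:np.round(s[k],4) for k in ("position","tcp_rot","force","gripper_width")})
im,d=grab_frame("scene");W=cloud("scene",d);save(cv2.resize(im[150:390,380:600],(550,600)),"s4")
P=W.reshape(-1,3);m=(abs(P[:,0]-.527)<.02)&(abs(P[:,1]-.312)<.025)&(P[:,2]<.05);print("floor",np.median(P[m,2]),m.sum())
E
```

```text
{'position': array([0.4481, 0.3188, 0.1061]), 'tcp_rot': array([ 2.3155e+00,  2.1226e+00, -1.8000e-03]), 'force': array([-0.2476, -0.4308, -0.5389]), 'gripper_width': np.float64(0.3017)}
floor 0.032048194769892735 635
```

View pics/s4.png

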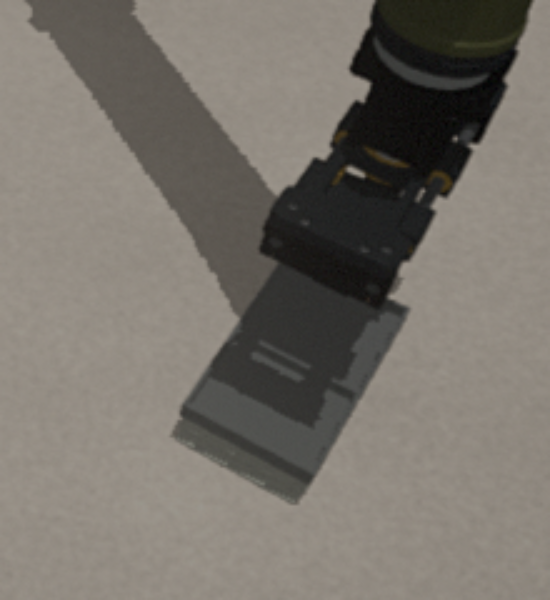

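The crop shows the gripper over the wide half of the small pan (floor about 32 mm). I lower and feel.

Emit:
apply_moves([
  {"x":0,"y":0,"z":0.3,"rx":0,"ry":0,"rz":0,"fingers":0.2},
  {"x":0,"y":0,"z":0.45,"rx":0,"ry":0,"rz":0,"fingers":0.2},
  {"x":0,"y":0,"z":0.53,"rx":0,"ry":0,"rz":0,"fingers":0.2},
  {"x":0,"y":0,"z":0.53,"rx":0,"ry":0,"rz":0,"fingers":0.2},
  {"x":0,"y":0,"z":0.53,"rx":0,"ry":0,"rz":0,"fingers":0.2},
])

```text
clock: 30.82
position: [0.4486, 0.3197, 0.0542]
tcp_rot: [2.315, 2.123, 0.002]
force: [-0.1, 1.3, 0.3]
gripper_width: 0.295
gripper_force: 20.0
```

Emit:
apply_moves([
  {"x":0,"y":0,"z":0.01,"rx":0,"ry":0,"rz":0,"fingers":0.2},
  {"x":0,"y":0,"z":0.02,"rx":0,"ry":0,"rz":0,"fingers":0.2},
  {"x":0,"y":0,"z":0.02,"rx":0,"ry":0,"rz":0,"fingers":0.2},
])

```text
clock: 31.2
position: [0.4482, 0.3194, 0.0515]
tcp_rot: [2.315, 2.123, -0.0]
force: [-0.1, 0.1, -0.6]
gripper_width: 0.298
gripper_force: 20.0
```

Emit:
apply_moves([
  {"x":0,"y":0,"z":0.01,"rx":0,"ry":0,"rz":0,"fingers":0.2},
  {"x":0,"y":0,"z":0.01,"rx":0,"ry":0,"rz":0,"fingers":0.2},
])

```text
clock: 31.45
position: [0.4481, 0.3193, 0.0504]
tcp_rot: [-2.315, -2.123, 0.0]
force: [0.1, -0.8, -0.0]
gripper_width: 0.3
gripper_force: 20.0
```

Emit:
apply_moves([
  {"x":0,"y":0,"z":0.005,"rx":0,"ry":0,"rz":0,"fingers":0.2},
  {"x":0,"y":0,"z":0.005,"rx":0,"ry":0,"rz":0,"fingers":0.2},
])

```text
clock: 31.7
position: [0.4481, 0.3194, 0.05]
tcp_rot: [2.315, 2.123, -0.0]
force: [-0.1, -0.4, -1.4]
gripper_width: 0.297
gripper_force: 20.0
```

Emit:
apply_moves([
  {"x":0,"y":0,"z":0.005,"rx":0,"ry":0,"rz":0,"fingers":0.2},
  {"x":0,"y":0,"z":0.01,"rx":0,"ry":0,"rz":0,"fingers":0.2},
  {"x":0,"y":0,"z":0.01,"rx":0,"ry":0,"rz":0,"fingers":0.2},
])

```text
clock: 32.08
position: [0.4481, 0.3194, 0.0489]
tcp_rot: [2.315, 2.123, -0.0]
force: [0.2, 0.2, -0.8]
gripper_width: 0.296
gripper_force: 20.0
```

Emit:
apply_moves([
  {"x":0,"y":0,"z":0.005,"rx":0,"ry":0,"rz":0,"fingers":0.2},
  {"x":0,"y":0,"z":0.005,"rx":0,"ry":0,"rz":0,"fingers":0.2},
])

```text
clock: 32.33
position: [0.4482, 0.3194, 0.0487]
tcp_rot: [2.315, 2.123, -0.0]
force: [-0.5, -0.8, 1.6]
gripper_width: 0.3
gripper_force: 20.0
```

Emit:
apply_moves([
  {"x":0,"y":0,"z":0,"rx":0,"ry":0,"rz":0,"fingers":0.45},
  {"x":0,"y":0,"z":0,"rx":0,"ry":0,"rz":0,"fingers":0.45},
  {"x":0,"y":0,"z":0,"rx":0,"ry":0,"rz":0,"fingers":0.45},
  {"x":0,"y":0,"z":-0.1,"rx":0,"ry":0,"rz":0,"fingers":0.45},
  {"x":0,"y":0,"z":-0.4,"rx":0,"ry":0,"rz":0,"fingers":0.45},
  {"x":0,"y":0,"z":-0.9,"rx":0,"ry":0,"rz":0,"fingers":1},
  {"x":0,"y":0,"z":-0.9,"rx":0,"ry":0,"rz":0,"fingers":1},
  {"x":0,"y":0,"z":-0.9,"rx":0,"ry":0,"rz":0,"fingers":1},
])

```text
clock: 33.33
position: [0.4482, 0.3192, 0.1387]
tcp_rot: [2.315, 2.123, 0.0]
force: [-0.3, 0.1, -0.1]
gripper_width: 0.706
gripper_force: 0.0
```

Emit:
apply_moves([
  {"x":-0.45,"y":0.15,"z":0,"rx":0,"ry":0,"rz":0,"fingers":1},
  {"x":-0.91,"y":0.3,"z":0,"rx":0,"ry":0,"rz":0,"fingers":1},
])

```text
clock: 33.58
position: [0.4693, 0.2252, 0.1372]
tcp_rot: [-2.312, -2.125, 0.003]
force: [1.2, -0.6, -0.3]
gripper_width: 0.928
gripper_force: 0.0
```

Emit:
apply_moves([
  {"x":-0.45,"y":0.1,"z":0,"rx":0,"ry":0,"rz":0,"fingers":1},
  {"x":-0.91,"y":0.2,"z":0,"rx":0,"ry":0,"rz":0,"fingers":1},
])

```text
clock: 33.83
position: [0.4814, 0.1319, 0.1373]
tcp_rot: [-2.314, -2.123, 0.003]
force: [-0.2, 0.4, -0.3]
gripper_width: 0.991
gripper_force: 0.0
```

Emit:
apply_moves([
  {"x":-0.45,"y":0,"z":0,"rx":0,"ry":0,"rz":0,"fingers":1},
  {"x":-0.91,"y":0,"z":0,"rx":0,"ry":0,"rz":0,"fingers":1},
])

```text
clock: 34.08
position: [0.4732, 0.0415, 0.1373]
tcp_rot: [-2.314, -2.122, 0.002]
force: [0.3, -0.5, -0.8]
gripper_width: 1.0
gripper_force: 0.0
```

Emit:
apply_moves([
  {"x":-0.45,"y":-0.05,"z":0,"rx":0,"ry":0,"rz":0,"fingers":1},
  {"x":-0.91,"y":-0.1,"z":0,"rx":0,"ry":0,"rz":0,"fingers":1},
])

```text
clock: 34.33
position: [0.4552, -0.0481, 0.1374]
tcp_rot: [-2.314, -2.122, 0.002]
force: [0.9, 0.1, 0.3]
gripper_width: 0.998
gripper_force: 0.0
```

Emit:
apply_moves([
  {"x":-0.45,"y":-0.05,"z":0,"rx":0,"ry":0,"rz":0,"fingers":1},
  {"x":-0.93,"y":-0.1,"z":0,"rx":0,"ry":0,"rz":0,"fingers":1},
  {"x":-0.93,"y":-0.1,"z":0,"rx":0,"ry":0,"rz":0,"fingers":1},
  {"x":-0.93,"y":-0.1,"z":0,"rx":0,"ry":0,"rz":0,"fingers":1},
])

```text
clock: 34.83
position: [0.438, -0.1377, 0.1377]
tcp_rot: [-2.314, -2.122, 0.0]
force: [-0.3, 0.0, -0.2]
gripper_width: 0.998
gripper_force: 0.0
```

```bash
python3 - <<'E'
from h import *
s=state();print({k:np.round(s[k],4) for k in ("position","tcp_rot","force","gripper_width")})
im,d=grab_frame("scene");save(im,"s5")
for n in ("quadrant_model","low_jar"): print(n,[(np.round(r["at"],3).tolist(),round(r["confidence"],2)) for r in pinpoint("scene",n)[:2]])
E
```

```text
{'position': array([ 0.438 , -0.1377,  0.1377]), 'tcp_rot': array([-2.3139e+00, -2.1220e+00,  2.0000e-04]), 'force': array([-0.2676,  0.0271, -0.249 ]), 'gripper_width': np.float64(0.9979)}
quadrant_model [([0.449, 0.311, 0.031], 0.58)]
low_jar [([0.441, -0.14, 0.006], 0.91)]
```

View pics/s5.png

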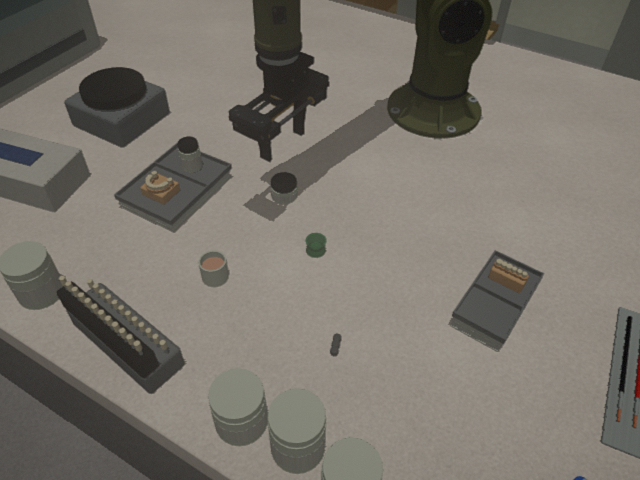

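The quadrant sits in the wide part of the small pan at (510,272); the tall jar and arch are upright in the large pan. Now the low jar.

Emit:
apply_moves([
  {"x":0,"y":0,"z":0.4,"rx":0,"ry":0,"rz":0,"fingers":1},
  {"x":0,"y":0,"z":0.8,"rx":0,"ry":0,"rz":0,"fingers":1},
  {"x":0,"y":0,"z":1,"rx":0,"ry":0,"rz":0,"fingers":1},
  {"x":0,"y":0,"z":1,"rx":0,"ry":0,"rz":0,"fingers":1},
])

```text
clock: 35.48
position: [0.4375, -0.1369, 0.0372]
tcp_rot: [-2.31, -2.123, 0.001]
force: [-0.6, -0.1, 0.5]
gripper_width: 1.0
gripper_force: 0.0
```

Emit:
apply_moves([
  {"x":0,"y":0,"z":0.13,"rx":0,"ry":0,"rz":0,"fingers":1},
  {"x":0,"y":0,"z":0.13,"rx":0,"ry":0,"rz":0,"fingers":1},
  {"x":0,"y":0,"z":0.13,"rx":0,"ry":0,"rz":0,"fingers":0.45},
  {"x":0,"y":0,"z":0.13,"rx":0,"ry":0,"rz":0,"fingers":0.45},
  {"x":0,"y":0,"z":0.13,"rx":0,"ry":0,"rz":0,"fingers":0.45},
  {"x":0,"y":0,"z":0.13,"rx":0,"ry":0,"rz":0,"fingers":0.45},
  {"x":0,"y":0,"z":0.13,"rx":0,"ry":0,"rz":0,"fingers":0.45},
])

```text
clock: 36.35
position: [0.4386, -0.1386, 0.0257]
tcp_rot: [2.315, 2.123, -0.0]
force: [-1.3, -0.1, 1.5]
gripper_width: 0.613
gripper_force: 20.0
```

Emit:
apply_moves([
  {"x":0,"y":0,"z":-0.2,"rx":0,"ry":0,"rz":0,"fingers":0.45},
  {"x":0,"y":0,"z":-0.5,"rx":0,"ry":0,"rz":0,"fingers":0.45},
  {"x":0,"y":0,"z":-0.9,"rx":0,"ry":0,"rz":0,"fingers":0.45},
  {"x":0,"y":0,"z":-0.9,"rx":0,"ry":0,"rz":0,"fingers":0.45},
  {"x":0,"y":0,"z":-0.9,"rx":0,"ry":0,"rz":0,"fingers":0.45},
])

```text
clock: 36.98
position: [0.438, -0.1385, 0.1149]
tcp_rot: [-2.315, -2.123, 0.001]
force: [0.7, -0.3, -0.9]
gripper_width: 0.612
gripper_force: 20.0
```

Emit:
apply_moves([
  {"x":0.4,"y":0.1,"z":0,"rx":0,"ry":0,"rz":0,"fingers":0.45},
  {"x":0.91,"y":0.15,"z":0,"rx":0,"ry":0,"rz":0,"fingers":0.45},
])

```text
clock: 37.22
position: [0.4607, -0.049, 0.1141]
tcp_rot: [-2.317, -2.118, 0.001]
force: [0.4, -0.4, -0.3]
gripper_width: 0.615
gripper_force: 20.0
```

Emit:
apply_moves([
  {"x":0.45,"y":0.05,"z":0,"rx":0,"ry":0,"rz":0,"fingers":0.45},
  {"x":0.91,"y":0.1,"z":0,"rx":0,"ry":0,"rz":0,"fingers":0.45},
])

```text
clock: 37.48
position: [0.4782, 0.0419, 0.114]
tcp_rot: [-2.314, -2.122, 0.003]
force: [1.0, -0.2, -1.3]
gripper_width: 0.617
gripper_force: 20.0
```

Emit:
apply_moves([
  {"x":0.45,"y":0.05,"z":0,"rx":0,"ry":0,"rz":0,"fingers":0.45},
  {"x":0.91,"y":0.1,"z":0,"rx":0,"ry":0,"rz":0,"fingers":0.45},
])

```text
clock: 37.72
position: [0.4961, 0.1314, 0.1139]
tcp_rot: [-2.314, -2.122, 0.003]
force: [0.2, 0.1, -1.2]
gripper_width: 0.611
gripper_force: 20.0
```

Emit:
apply_moves([
  {"x":0.45,"y":0.05,"z":0,"rx":0,"ry":0,"rz":0,"fingers":0.45},
  {"x":0.91,"y":0.1,"z":0,"rx":0,"ry":0,"rz":0,"fingers":0.45},
])

```text
clock: 37.98
position: [0.514, 0.2211, 0.1136]
tcp_rot: [-2.314, -2.122, 0.004]
force: [0.3, 0.5, -0.2]
gripper_width: 0.617
gripper_force: 20.0
```

Emit:
apply_moves([
  {"x":0.45,"y":0.02,"z":0,"rx":0,"ry":0,"rz":0,"fingers":0.45},
  {"x":0.91,"y":0.04,"z":0,"rx":0,"ry":0,"rz":0,"fingers":0.45},
  {"x":0.91,"y":0.04,"z":0,"rx":0,"ry":0,"rz":0,"fingers":0.45},
])

```text
clock: 38.35
position: [0.5239, 0.3154, 0.1137]
tcp_rot: [-2.304, -2.128, 0.002]
force: [-0.1, -0.1, -0.3]
gripper_width: 0.615
gripper_force: 20.0
```

Emit:
apply_moves([
  {"x":0,"y":0,"z":0,"rx":0,"ry":0,"rz":-0.05,"fingers":0.45},
  {"x":0,"y":0,"z":0,"rx":0,"ry":0,"rz":-0.1,"fingers":0.45},
  {"x":0,"y":0,"z":0,"rx":0,"ry":0,"rz":-0.15,"fingers":0.45},
  {"x":0,"y":0,"z":0,"rx":0,"ry":0,"rz":-0.2,"fingers":0.45},
  {"x":0,"y":0,"z":0,"rx":0,"ry":0,"rz":-0.25,"fingers":0.45},
  {"x":0,"y":0,"z":0,"rx":0,"ry":0,"rz":-0.3,"fingers":0.45},
  {"x":0,"y":0,"z":0,"rx":0,"ry":0,"rz":-0.35,"fingers":0.45},
  {"x":0,"y":0,"z":0,"rx":0,"ry":0,"rz":-0.4,"fingers":0.45},
  {"x":0,"y":0,"z":0,"rx":0,"ry":0,"rz":-0.45,"fingers":0.45},
  {"x":0,"y":0,"z":0,"rx":0,"ry":0,"rz":-0.5,"fingers":0.45},
])

```text
clock: 39.6
position: [0.5262, 0.3088, 0.1137]
tcp_rot: [-0.129, -3.137, 0.003]
force: [-0.3, -0.4, -0.4]
gripper_width: 0.613
gripper_force: 20.0
```

Emit:
apply_moves([
  {"x":0,"y":0,"z":0.1,"rx":0,"ry":0,"rz":0,"fingers":0.45},
  {"x":0,"y":0,"z":0.1,"rx":0,"ry":0,"rz":0,"fingers":0.45},
  {"x":0,"y":0,"z":0.1,"rx":0,"ry":0,"rz":0,"fingers":0.45},
])

```text
clock: 39.98
position: [0.5265, 0.3102, 0.105]
tcp_rot: [-0.138, -3.138, 0.001]
force: [-0.0, 0.1, -1.6]
gripper_width: 0.615
gripper_force: 20.0
```

```bash
python3 - <<'E'
from h import *
s=state();print({k:np.round(s[k],4) for k in ("position","tcp_rot","force","gripper_width")})
im,d=grab_frame("scene");save(cv2.resize(im[200:380,400:580],(600,600)),"s6")
E
```

```text
{'position': array([0.5265, 0.3102, 0.105 ]), 'tcp_rot': array([-1.380e-01, -3.138e+00,  1.200e-03]), 'force': array([-0.0069,  0.1428, -1.5565]), 'gripper_width': np.float64(0.6152)}
```

View pics/s6.png

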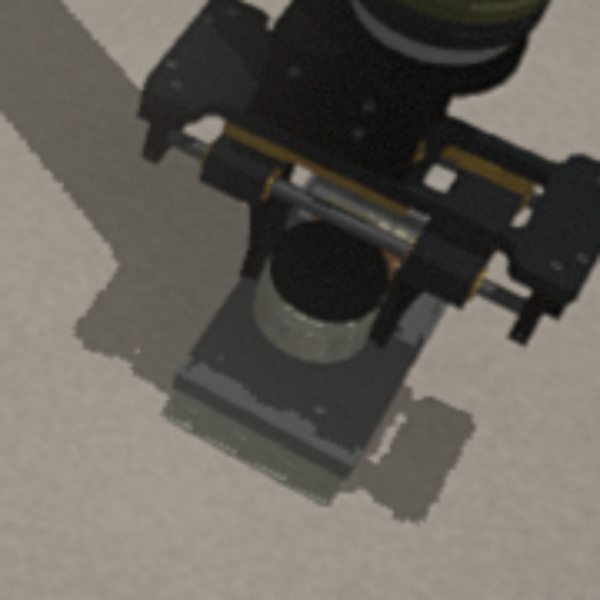

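The jar is held level over the narrow half. I lower and feel.

Emit:
apply_moves([
  {"x":0,"y":0.01,"z":0.2,"rx":0,"ry":0,"rz":0,"fingers":0.45},
  {"x":0,"y":0.01,"z":0.35,"rx":0,"ry":0,"rz":0,"fingers":0.45},
  {"x":0,"y":0.01,"z":0.43,"rx":0,"ry":0,"rz":0,"fingers":0.45},
  {"x":0,"y":0.01,"z":0.43,"rx":0,"ry":0,"rz":0,"fingers":0.45},
  {"x":0,"y":0.01,"z":0.43,"rx":0,"ry":0,"rz":0,"fingers":0.45},
])

```text
clock: 40.65
position: [0.5269, 0.3119, 0.0628]
tcp_rot: [0.136, 3.138, 0.001]
force: [-1.2, 1.2, -1.0]
gripper_width: 0.615
gripper_force: 20.0
```

Emit:
apply_moves([
  {"x":0,"y":0,"z":0.01,"rx":0,"ry":0,"rz":0,"fingers":0.45},
  {"x":0,"y":0,"z":0.01,"rx":0,"ry":0,"rz":0,"fingers":0.45},
])

```text
clock: 40.9
position: [0.5269, 0.3116, 0.0618]
tcp_rot: [0.136, 3.138, 0.0]
force: [0.4, -0.1, -0.5]
gripper_width: 0.614
gripper_force: 20.0
```

Emit:
apply_moves([
  {"x":0,"y":0,"z":0.01,"rx":0,"ry":0,"rz":0,"fingers":0.45},
  {"x":0,"y":0,"z":0.01,"rx":0,"ry":0,"rz":0,"fingers":0.45},
])

```text
clock: 41.15
position: [0.5268, 0.3115, 0.0605]
tcp_rot: [0.136, 3.139, -0.0]
force: [-0.7, 0.1, 0.2]
gripper_width: 0.616
gripper_force: 20.0
```

Emit:
apply_moves([
  {"x":0,"y":0,"z":0.01,"rx":0,"ry":0,"rz":0,"fingers":0.45},
  {"x":0,"y":0,"z":0.01,"rx":0,"ry":0,"rz":0,"fingers":0.45},
])

```text
clock: 41.4
position: [0.5267, 0.3115, 0.0594]
tcp_rot: [-0.136, -3.138, 0.0]
force: [-0.1, 0.2, -0.9]
gripper_width: 0.616
gripper_force: 20.0
```

Emit:
apply_moves([
  {"x":0,"y":0,"z":0.01,"rx":0,"ry":0,"rz":0,"fingers":0.45},
  {"x":0,"y":0,"z":0.01,"rx":0,"ry":0,"rz":0,"fingers":0.45},
])

```text
clock: 41.65
position: [0.5267, 0.3115, 0.0584]
tcp_rot: [-0.136, -3.139, 0.0]
force: [-0.8, -0.4, -1.3]
gripper_width: 0.615
gripper_force: 20.0
```

Emit:
apply_moves([
  {"x":0,"y":0,"z":0.005,"rx":0,"ry":0,"rz":0,"fingers":0.45},
  {"x":0,"y":0,"z":0.005,"rx":0,"ry":0,"rz":0,"fingers":0.45},
])

```text
clock: 41.9
position: [0.5268, 0.3115, 0.058]
tcp_rot: [-0.136, -3.139, 0.0]
force: [-0.3, 0.6, -1.0]
gripper_width: 0.617
gripper_force: 20.0
```

Emit:
apply_moves([
  {"x":0,"y":0,"z":0.005,"rx":0,"ry":0,"rz":0,"fingers":0.45},
  {"x":0,"y":0,"z":0.005,"rx":0,"ry":0,"rz":0,"fingers":0.45},
])

```text
clock: 42.15
position: [0.5268, 0.3116, 0.0578]
tcp_rot: [0.136, 3.139, -0.0]
force: [-0.9, -1.3, 2.5]
gripper_width: 0.614
gripper_force: 20.0
```

Emit:
apply_moves([
  {"x":0,"y":0,"z":0,"rx":0,"ry":0,"rz":0,"fingers":0.8},
  {"x":0,"y":0,"z":0,"rx":0,"ry":0,"rz":0,"fingers":0.8},
  {"x":0,"y":0,"z":0,"rx":0,"ry":0,"rz":0,"fingers":0.8},
  {"x":0,"y":0,"z":-0.1,"rx":0,"ry":0,"rz":0,"fingers":0.8},
  {"x":0,"y":0,"z":-0.4,"rx":0,"ry":0,"rz":0,"fingers":0.8},
  {"x":0,"y":0,"z":-1,"rx":0,"ry":0,"rz":0,"fingers":0.8},
  {"x":0,"y":0,"z":-1,"rx":0,"ry":0,"rz":0,"fingers":0.8},
])

```text
clock: 43.02
position: [0.5286, 0.3142, 0.1631]
tcp_rot: [0.135, 3.132, 0.008]
force: [0.4, -0.0, -0.6]
gripper_width: 0.801
gripper_force: 0.0
```

Emit:
apply_moves([
  {"x":0.5,"y":-0.5,"z":-0.5,"rx":0,"ry":0,"rz":0,"fingers":0.8},
  {"x":0.6,"y":-1,"z":-0.9,"rx":0,"ry":0,"rz":0,"fingers":0.8},
  {"x":0.6,"y":-1,"z":-0.9,"rx":0,"ry":0,"rz":0,"fingers":0.8},
  {"x":0.6,"y":-1,"z":-0.9,"rx":0,"ry":0,"rz":0,"fingers":0.8},
  {"x":0.6,"y":-1,"z":-0.9,"rx":0,"ry":0,"rz":0,"fingers":0.8},
  {"x":0.6,"y":-1,"z":-0.9,"rx":0,"ry":0,"rz":0,"fingers":0.8},
])

```text
clock: 43.78
position: [0.4579, 0.2181, 0.2467]
tcp_rot: [-0.132, -3.137, -0.002]
force: [0.0, 0.9, -0.7]
gripper_width: 0.8
gripper_force: 0.0
```

```bash
python3 m.py; python3 - <<'E'
from h import *
im,d=grab_frame("scene");save(im,"s7")
E
```

```text
scene bench z -0.0001
large_pan 0.79 c [ 544.5 -328.1] size [193.8 146.2] ang 1.6 z [ 9.1 25.3 27.  29.3 36.5] 4508
small_pan 0.8 c [484.5 316.5] size [ 90.4 168.5] ang 85.0 z [10.  30.9 32.5 36.8 42.6] 3272
arch_model 0.9 c [ 573.2 -341.2] size [71.9 85.2] ang 0.2 z [30.7 41.6 48.8 56.9 63.7] 831
quadrant_model 0.65 c [437.2 318.4] size [62.4 56.7] ang 89.3 z [33.9 45.4 56.5 63.3 70.8] 826
tall_jar 0.62 c [ 489.9 -329.7] size [39.3 39.4] ang 3.9 z [32.2 50.4 70.3 87.  90.1] 698
low_jar 0.72 c [530.6 312.2] size [51.6 50.1] ang 62.1 z [35.6 54.  70.4 72.  73.9] 1256
open_jar 0.83 c [ 679.1 -125.4] size [48.4 46.2] ang 36.2 z [ 8.  25.7 30.6 37.5 44.6] 886
dappen_dish 0.58 c [533.8  -7.4] size [37.4 37.5] ang 82.1 z [ 5.7 11.9 18.8 26.3 29.1] 443
bridge 0.69 c [692.  125.6] size [39.  13.4] ang 19.3 z [ 6.4  9.3 10.6 11.6 13.3] 178
top bench z -0.0005
large_pan 0.81 c [ 543.9 -330.5] size [189.7 142.6] ang 1.3 z [22.  24.7 26.7 28.9 36.7] 4255
small_pan 0.83 c [543.4 302.5] size [78.3 42.4] ang 83.7 z [26.6 30.4 32.3 35.7 42. ] 301
arch_model 0.66 c [ 581.8 -332.4] size [50.8 57.8] ang 0.7 z [38.8 46.8 50.1 58.3 65.3] 599
quadrant_model none
tall_jar 0.82 c [ 487.9 -331.7] size [37.7 36.9] ang 89.6 z [40.3 72.4 86.4 88.9 91.9] 392
low_jar 0.59 c [539.2 298.6] size [43.1 21. ] ang 38.1 z [45.4 66.9 70.3 72.6 75.6] 195
open_jar 0.95 c [ 677.6 -128. ] size [46.3 45.9] ang 56.0 z [19.7 27.6 30.5 36.1 45.5] 394
dappen_dish 0.67 c [532.9  -9. ] size [34.6 36.4] ang 0.2 z [ 9.4 12.8 20.  26.5 31. ] 217
bridge none
```

View pics/s7.png

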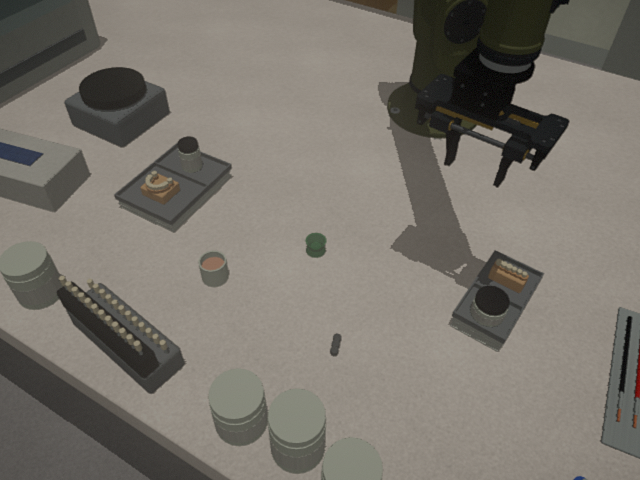

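All four items stand upright in their compartments: tall jar (188,152), arch (160,186), quadrant (508,272) and low jar (491,303). The bystanders haven't moved and the gripper is clear.

```bash
python3 -c "
from workcell import *
print(finish_job())"
```

```text
the job is handed in; nothing more can be done
None
```

The job is handed in at about 44 s on the robot's clock: the arch model and tall jar are in the large pan, the quadrant model and low jar are in the small pan, all four stand upright in their right compartments, and the open jar, glass dish and bridge were not moved.

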